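# Fetch a filter cartridge from a low rack bay with a reacher

## Robot

A 6-joint arm with a two-finger parallel gripper is mounted at the origin on the work surface. World frame = base frame: x ahead of the robot, y to its left, z up, the work surface at z = 0. Lengths are in mm, angles in rad, forces in N, time in s.
With the tool pointing down it reaches from about 300 to 775 mm from the base axis. Payload 14.6 kg.
Tool frame: the origin (TCP) lies at the very end of the fingers, on their centre line; the grasp point (between the pads) lies 19 mm behind it; z points along the fingers, y is the direction in which the jaws open and shut (so a half turn about z gives the same grasp; the last joint's range is limited). The gripper opens to 94 mm and grips with 3 to 60 N. Pads are 16 mm wide; open, the fingers measure 119 mm over their backs; the gripper's body (75 mm by 177 mm) begins 78 mm behind the grasp point.
Start: joints at [1.178, 0.3, 1.521, -0, 1.321, -0.067], TCP at [176.034, 521.058, 205.446] pointing down, gripper open.
Joint ranges: [-3.03, 3.03], [-0.79, 2.21], [0.23, 2.52], [-1.04, 4.18], [0, 3.07], [-2.55, 2.55]. Speed limits (rad/s): [2.22, 2.22, 2.57, 3.14, 3.14, 3.14].

## Interface

Orientations are given as [roll, pitch, yaw] about the fixed x, y, z axes, in that order (R = Rz(yaw) Ry(pitch) Rx(roll)).
In Python, from cell import manip gives the robot as it stands.
- The arm moves only by the shell command python3 -m inch 'ROWS' [FORCE]. ROWS is a JSON object of lists of equal length, an entry for each row: "grip": the opening, from -1 (shut) to 1 (fully open), so that 0 is half open; "travel": the shift along the world's x, y, z in cm, a list of three; "turn": the turn, a rotation vector about the world's x, y, z in degrees, a list of three. A call has 1 to 10 rows; each row is the pose to reach, as a shift and turn from the pose measured when the call began; what a row does not reach only later rows make up. A row lasts 1/8 s, in which the tool goes at most 62.5 mm and 10.7 degrees, less where a joint would pass 70% of its speed; a pose out of reach is approached as far as the arm can. A call with a gripper value outside its range is refused whole. The fingers move at their own pace and stop on an object; FORCE is the grip in N (left out, the last holds). Time passes only in rows, so rows that repeat a pose let the fingers close. It gives the time, the measured TCP pose, the force and the opening at its end, in the units of the state.
- manip.read_state(): the state, without advancing time (a new reading comes with each control period).
- manip.camera(name): name is "side" or "top"; returns (picture, depth): 420x560x3 uint8, red, green, blue; 420x560 float32, mm along the optical axis (not along the pixel's ray), 0 where there is no reading.
- manip.calibration(name): a dict with "fx", "fy", "cx", "cy" (pixels), "k1" (the pictures are not rectified: a ray, as slopes to the right and down, at radius r is drawn at 1 + k1 r^2 times it, then the intrinsics apply), "world_from_camera" (4x4, takes a point from camera to world coordinates). Camera axes: x right, y up, looking along -z (the intrinsics and any distortion apply to the point x, -y, -z); pixel columns grow to the right and rows downward; lengths in mm; the calibration is good to about 2 mm. A picture is of the moment at which its call begins. calibration takes no time and is no camera call.
- manip.sign_off(): hands the job in, once; it reports no verdict.
Trained networks look in the newest picture that a camera, given by its name, has taken for a name from the list of things; names that differ only in an ending like _2 or _b are one class to them, and where a whole thing is asked for, a point or a joint stands for the part that bears it (a point fixed in the world has none). Each returns a list of dicts, best first, with "p" (0 to 1); they miss things now and then, are a little off and sometimes report something else, mostly with a low value. They report only what shows in the picture. A call takes as long as a camera call.
- manip.look_for(camera, label): "bbox" ([left, top, right, bottom] in pixels, round what is visible of it).
The state is a dict: "clock": time; "joints": joint angles; "qd": joint speeds; "effort": joint torques, N m; "eef_pos": TCP position; "eef_rot": TCP orientation; "wrist_force": force on the tool from outside, world axes, zero at the start; "moment": the same for the moment, N m; "finger_gap": finger opening in mm.
Only numpy, scipy, OpenCV 4.12 (cv2) and the standard library are available. Lean on these libraries where they do the work, as an engineer would, in place of code of your own. Each camera call takes 0.05 s, during which the arm holds its last target.

## Task

The round filter cartridge has slid to the back of one of the two low bays under the wire deck, out of reach of the hand. Take the reacher by its grip, put its open jaws around the cartridge, squeeze the trigger gently until both jaws hold it (its shell is thin: do not crush it or ram the rack), and draw it out with the jaws until it stands upright on the table, clear in front of the rack. Then let go of the reacher so that it stands on its foot with its jaws off the cartridge; touch the cartridge only with the reacher and leave the other stock in and on the rack alone.

Things in the scene. Friction and masses are not known exactly. Their poses are not given: they have to be found in the camera images.
- reacher: Reacher, 255 mm long, 0.46 kg, standing level on a black foot (85 x 100 x 10 mm, centred on the origin) and a skid under its jaw head, so it can be slid over the table. Origin: underside, below the middle of the grip. +x runs along the shaft (top 28 mm high) to the jaws, +z up. The jaw head is 157 to 183 mm ahead, 56 mm wide, up to 29 mm high.
- grip (a point): Middle of the reacher's grip, 62 mm above its underside. The grip is two upright black plates 30 mm wide across the shaft, up to 80 mm high, 62 mm over their outer faces (31 mm behind and ahead of this point). Pinch from above, fingers closing along the shaft. As fingers close evenly, the tool shifts along its +x relative to the hand by half of the closing.
- palm_face (a point): On the outer (rear) face of the fixed palm plate (8 mm thick, 10 to 80 mm high), 31 mm behind the reacher's origin, 62 mm up. The foot sticks out 11 mm behind it.
- trigger_face (a point): On the outer (front) face of the trigger plate (8 mm thick, 32 to 80 mm high), 62 mm up; 31 mm ahead of the reacher's origin when free, moving back towards the palm plate when squeezed.
- trigger (a joint): Trigger squeeze in m: 0 free, 0.030 at its stop; the grip is 62 mm minus this wide. Return spring: 10 N at 0, plus 0.25 N per mm. Each jaw swings in 0.01 rad per mm. Wear shifts it each time: both pads bear on a 40 mm thing only from some point between 14 and 27 mm of squeeze.
- bite (a point): On the reacher midway between the pads, 232 mm ahead of its origin, 18 mm up: a held thing's axis should be here. Pads: rubber, 42 mm long along the shaft, 8 to 28 mm above the table. Jaw tips reach 23 mm past it. With the trigger free the pads stand 57 to 69 mm apart (wear) here and the jaws are up to 102 mm wide over their tips; on a 40 mm thing the pads are parallel.
- jaw_left: Left jaw (reacher's +y side), aluminium with a worn rubber-faced pad, origin at its pivot on the jaw head. Once both jaws bear on a thing the trigger load climbs steeply, by about 5 to 8 N per mm of squeeze. Each jaw's force on it is about 0.9 times the trigger load in excess of the return spring's (sliding friction of the tool on the table can add or take a few N at the fingers).
- jaw_right: Right jaw (reacher's -y side), mirror of the left one; its pivot is 174 mm ahead of the reacher's origin and 22 mm aside.
- cartridge: Filter cartridge: squat round aluminium drum, 40 mm diameter, 34 mm high, with a 16 mm round stub on top up to 40 mm; 0.15 to 0.31 kg. It stands upright on the table in one bay. Origin: centre of its underside. One jaw bearing on it with more than 12 N crushes it; 4 to 8 N drags it safely.
- rack: Fixed grey steel rack. Origin: on the table, middle of its open front edge; +x into the bays, +z up. Two bays without floor, 139 mm wide (4 mm walls at y = -143, 0, 143 mm), 166 mm deep to a back stop, 66 mm clear height (front strip 66 to 92 mm, see-through wire deck 67 to 73 mm). Behind, a ledge 72 mm high with stock (x 168 to 250 mm) and a back panel to 210 mm.
- valve_block: Square aluminium block 40 x 40 x 34 mm with a round stub on top, standing in the other bay: leave it.
- deck_carton: Small carton 60 x 90 x 70 mm on the rear ledge of the rack: leave it.
- deck_jar: Jar, 48 mm diameter, 70 mm high, on the rear ledge: leave it.

How it is judged (in metres and radians):
On the way, in this order (a step that is already met when the one before it is completed fails the run):
1. both jaws of the reacher hold the cartridge inside its bay (contact force between each of jaw_left, jaw_right and cartridge above 1.2 N and x of cartridge in the frame of rack above 0.03 m and value of joint trigger above 0.01 m), for 0.3 s.
2. the cartridge is drawn out of the bay with both jaws still holding it (contact force between each of jaw_left, jaw_right and cartridge above 0.6 N and x of cartridge in the frame of rack below -0.025 m), for 0.1 s.
At the end, for the whole second after the job is handed in: Cartridge upright (0.1 rad) and still on the table, its axis 25 to 220 mm before the rack's front edge; jaws not bearing on it (under 0.4 N); reacher still and upright (0.1 rad) on the table, within 8 mm of its height, trigger free (under 4 mm) (x of cartridge in the frame of rack between -0.22 and -0.025 m and angle between each of cartridge, reacher's own z axis and vertical below 0.1 rad and height (world z) of cartridge below 0.006 m and linear speed of each of cartridge, reacher below 0.02 m/s and contact force between each of jaw_left, jaw_right and cartridge below 0.4 N and height (world z) of reacher below 0.008 m and value of joint trigger below 0.004 m); the robot touches nothing.
It fails at once if the cartridge is crushed or rammed: more than 12 N from one jaw or between cartridge and rack (contact force between any of jaw_left, jaw_right and cartridge above 12 N or contact force between cartridge and rack above 12 N).
It fails at once if the reacher is pushed against the rack with more than 20 N (contact force between reacher and rack above 20 N).
It fails at once if the robot touches the cartridge itself (contact force between any of the fingers, the arm and cartridge above 0.5 N).
It fails at once if the cartridge is tipped over (angle between cartridge's own z axis and vertical above 0.5 rad).
It fails at once if other stock in or on the rack is disturbed (moved more than 25 mm) (distance of any of valve_block, deck_carton, deck_jar from where it was at the start of the episode above 0.025 m).
It also fails if it takes over 72 s, if anything falls off the work surface, if the arm or the gripper's body presses on something with over 40 N, if the wrist force passes 120 N, or if a joint passes its speed limit or range.

## Working session

There is one attempt and no reset: what is moved stays moved. The work goes in short steps, Python scripts to look and compute and a shell command to move; the robot and the scene stay as the last step left them, time stands still between calls to the robot, and variables do not carry over. Pictures are saved under pics/ and viewed, and the job is handed in when it is done.

```bash
ls; mkdir -p pics; cat > h.py <<'E'
import numpy as np, cv2, json
from cell import manip
def snap(name,fn):
    p,d=manip.camera(name); cv2.imwrite('pics/'+fn+'.png',cv2.cvtColor(p,cv2.COLOR_RGB2BGR)); np.save('pics/'+fn+'.npy',d); return p,d
def rays(name,uv):
    c=manip.calibration(name); uv=np.asarray(uv,float).reshape(-1,2)
    K=np.array([[c['fx'],0,c['cx']],[0,c['fy'],c['cy']],[0,0,1]])
    n=cv2.undistortPointsIter(uv.reshape(-1,1,2),K,np.array([c['k1'],0,0,0.]),None,None,(3,50,1e-9)).reshape(-1,2) if hasattr(cv2,'undistortPointsIter') else cv2.undistortPoints(uv.reshape(-1,1,2),K,np.array([c['k1'],0,0,0.])).reshape(-1,2)
    return np.c_[n[:,0],-n[:,1],-np.ones(len(n))], np.array(c['world_from_camera'])
def at_depth(name,uv,d):
    r,T=rays(name,uv); P=r*np.asarray(d,float).reshape(-1,1); return P@T[:3,:3].T+T[:3,3]
def at_z(name,uv,z):
    r,T=rays(name,uv); w=r@T[:3,:3].T; o=T[:3,3]; return o+w*((z-o[2])/w[:,2])[:,None]
def cloud(name,d):
    v,u=np.mgrid[0:420,0:560]; P=at_depth(name,np.c_[u.ravel(),v.ravel()],d.ravel()); P[d.ravel()==0]=np.nan; return P.reshape(420,560,3)
def project(name,P):
    c=manip.calibration(name);T=np.linalg.inv(np.array(c['world_from_camera']));q=np.atleast_2d(P)@T[:3,:3].T+T[:3,3]
    x=q[:,0]/-q[:,2];y=-q[:,1]/-q[:,2];s=1+c['k1']*(x*x+y*y);return np.c_[c['fx']*x*s+c['cx'],c['fy']*y*s+c['cy']]
E
python3 - <<'E'
from h import *
np.set_printoptions(suppress=True,precision=2)
print(manip.read_state())
for c in('top','side'):
    snap(c,c+'0'); k=manip.calibration(c); print(c,k['fx'],k['k1'],np.array(k['world_from_camera']))
    for l in('reacher','grip','bite','trigger_face','jaw_left','jaw_right','cartridge','rack','valve_block'):
        print(l,[(np.round(x['bbox']),round(x['p'],2)) for x in manip.look_for(c,l)[:2]])
E
```

```text
pics
{'clock': 0.0, 'joints': array([ 1.18,  0.3 ,  1.52,  0.  ,  1.32, -0.07]), 'qd': array([-0.,  0., -0.,  0., -0., -0.]), 'effort': array([  0.  , -53.18, -35.27,   0.07,   0.02,  -0.  ]), 'eef_pos': array([175.95, 520.8 , 204.86]), 'eef_rot': array([-3.14, -0.  ,  2.82]), 'wrist_force': array([-0.27, -1.32,  0.28]), 'moment': array([ 0.01, -0.04, -0.02]), 'finger_gap': 93.79227326360149}
top 472.08950248599575 -0.10508572743942184 [[   0.      0.98   -0.2   342.49]
 [  -1.      0.      0.     -4.74]
 [   0.      0.2     0.98 1141.81]
 [   0.      0.      0.      1.  ]]
reacher [(array([271., 186., 390., 236.]), 0.82), (array([184., 183., 202., 202.]), 0.38)]
grip [(array([274., 221., 304., 233.]), 0.62), (array([272., 179., 396., 236.]), 0.56)]
bite [(array([268., 179., 392., 234.]), 0.78)]
trigger_face [(array([360., 196., 376., 208.]), 0.44)]
jaw_left [(array([276., 223., 301., 234.]), 0.76)]
jaw_right [(array([271., 194., 299., 206.]), 0.47)]
cartridge [(array([183., 244., 200., 258.]), 0.54)]
rack [(array([102., 137., 241., 289.]), 0.9)]
valve_block [(array([184., 179., 199., 205.]), 0.62), (array([269., 183., 392., 236.]), 0.58)]
side 440.3748801697473 -0.09015060510740944 [[ -0.89   0.33  -0.32 242.66]
 [ -0.46  -0.66   0.59 543.13]
 [ -0.02   0.67   0.74 778.39]
 [  0.     0.     0.     1.  ]]
reacher [(array([246., 136., 317., 239.]), 0.74), (array([ 90., 211., 321., 408.]), 0.19)]
grip [(array([244., 129., 318., 239.]), 0.69)]
bite [(array([243., 133., 318., 238.]), 0.58)]
trigger_face [(array([288., 148., 300., 162.]), 0.68)]
jaw_left [(array([279., 213., 289., 242.]), 0.6)]
jaw_right [(array([246., 203., 264., 232.]), 0.51), (array([243., 135., 320., 236.]), 0.35)]
cartridge [(array([246., 308., 266., 331.]), 0.74)]
rack [(array([ 90., 218., 317., 408.]), 0.95)]
valve_block [(array([179., 278., 205., 300.]), 0.86), (array([199., 314., 228., 346.]), 0.28)]
```

```bash
python3 - <<'E'
import cv2
a=cv2.imread('pics/top0.png');cv2.imwrite('pics/t0z.png',cv2.resize(a[120:300,90:410],None,fx=2.5,fy=2.5,interpolation=cv2.INTER_CUBIC))
b=cv2.imread('pics/side0.png');cv2.imwrite('pics/s0z.png',cv2.resize(b[110:420,80:340],None,fx=1.9,fy=1.9,interpolation=cv2.INTER_CUBIC))
E
```

```text
(no output)
```

View pics/t0z.png

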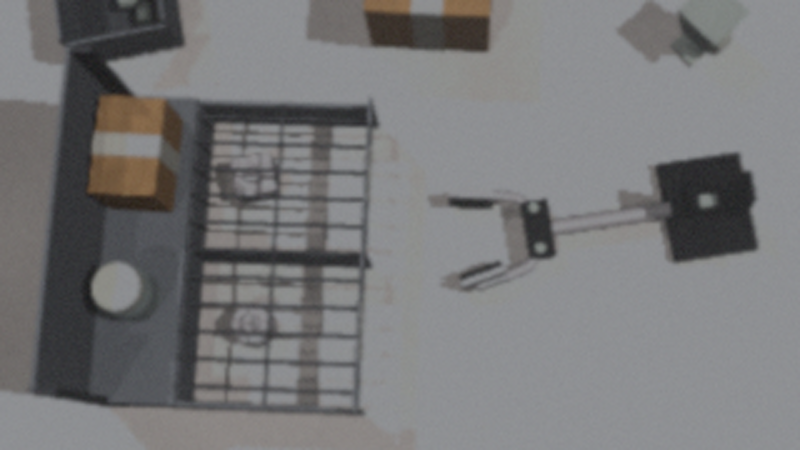

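View pics/s0z.png

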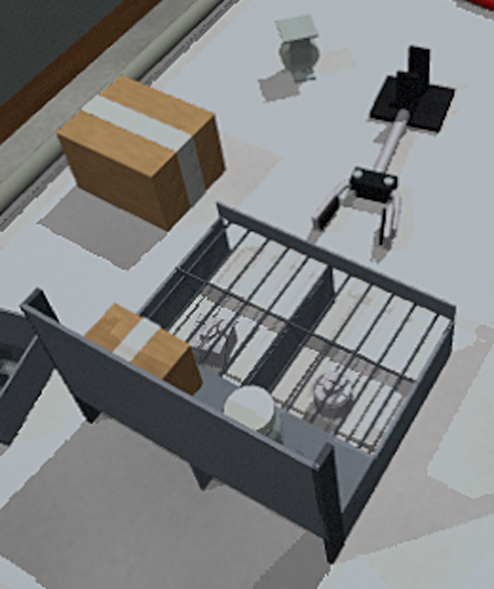

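The round cartridge shows in the near (low‑x) bay at top (189,250), side (256,319). The square block is in the other bay at top (189,192). The reacher points left (+y), with its jaws at top (270–300, 195–235) and its foot at (375,203).

```bash
python3 - <<'E'
from h import *
np.set_printoptions(suppress=True,precision=1)
d=np.load('pics/top0.npy');C=cloud('top',d)
def show(n,u0,u1,v0,v1,st):
    print(n)
    for v in range(v0,v1,st): print(v,[int(x) if x==x else -1 for x in C[v,u0:u1:st,2]])
show('reacher',264,396,178,242,4)
show('cart',178,204,238,264,2)
# side cartridge
ds=np.load('pics/side0.npy');S=cloud('side',ds)
print('side cart')
for v in range(302,336,2): print(v,[int(x) if x==x else -1 for x in S[v,240:272:2,2]])
print(at_z('top',[[189,250],[191.5,251]],34), at_z('side',[[256,319.5]],20))
# rack corners top: front strip ends
print('rack front', at_z('top',[[90+372/2.5,120+103/2.5],[90+362/2.5,120+412/2.5]],92))
print('foot',at_z('top',[[90+655/2.5,120+166/2.5],[90+740/2.5,120+154/2.5],[90+757/2.5,120+249/2.5],[90+672/2.5,120+262/2.5]],10))
print('rivets',at_z('top',[[90+532/2.5,120+207/2.5],[90+541/2.5,120+250/2.5]],29))
E
```

```text
reacher
178 [0, -2, 0, -2, 0, 0, -1, 4, 1, 1, 2, 0, 0, 0, 0, 0, -1, -1, -1, -1, 2, -1, 1, -1, -1, 0, 2, -1, 2, 0, -1, -1, 1]
182 [1, -1, 0, 2, 0, 3, 0, 3, -1, -1, 4, 1, -1, 1, -1, 0, -1, 0, 1, 2, -1, -1, -1, -2, -3, 2, 1, 0, 9, 9, 8, -1, 6]
186 [0, -1, 1, -2, 2, 2, 0, 0, -1, -6, -2, -1, 2, -5, 0, -1, 0, -1, -3, 5, -2, 0, 8, 10, 9, 9, 10, 8, 9, 12, 8, 0, 1]
190 [-3, 0, 4, 0, -1, -2, -2, -1, 0, 2, 1, 5, 0, 0, 0, 1, -2, 0, 0, -1, -4, 2, 0, 10, 11, 12, 11, 8, 11, 8, 9, 81, 0]
194 [1, 1, -1, 0, 0, -1, 2, 3, -2, -1, 1, 0, -1, -2, -2, 1, 2, 1, 2, 0, 0, -5, -2, 9, 8, 72, 80, 9, 9, 10, 39, 74, 2]
198 [0, 4, 30, 28, 32, 32, 24, 25, 21, 4, 2, 1, 0, 0, 1, 1, 1, 0, -1, -2, -3, -1, 0, 7, 6, 63, 77, 38, 34, 22, 33, 71, 82]
202 [0, -1, 13, 16, 15, 25, 0, 3, 1, 26, 34, 32, -1, -3, 0, -2, 0, 4, 3, 0, 1, 26, 25, 24, 24, 52, 75, 40, 34, 22, 24, 59, 0]
206 [0, 0, 4, -1, -2, -2, 0, -2, 0, 32, 22, 27, -2, -2, 24, 27, 26, 26, 25, 30, 26, 29, 24, 26, 22, 45, 17, 12, 7, 9, 12, 12, 0]
210 [0, 0, 5, 0, 2, -1, 0, 4, 0, 26, 26, 28, 26, 28, 26, 22, 22, 26, 22, 2, 0, -1, -1, 0, 11, 11, 9, 11, 6, 10, 10, 14, 0]
214 
[... 2139 characters left out ...]
]
322 [-1, 0, 0, 16, 27, 69, 33, 33, 33, 32, 28, 27, 15, 70, 0, 0]
324 [0, 1, 0, 8, 69, 24, 28, 29, 26, 29, 22, 18, 70, 0, -1, 0]
326 [1, 1, 2, 71, 69, 15, 19, 20, 21, 17, 16, 10, 68, 0, -1, 0]
328 [0, -1, 0, -1, 1, 3, 10, 10, 11, 10, 4, 71, 0, 0, -1, 2]
330 [-1, 1, 72, 0, 1, 0, 0, 1, 0, 2, 71, 70, 1, 3, 1, -1]
332 [70, 70, 69, 0, 1, 2, 0, 1, 3, 1, 73, 1, 0, 0, 1, 0]
334 [72, 72, 71, 75, 0, 0, 0, 0, -1, 71, 0, 0, 4, 2, 0, -1]
[[468.9 206.9  34. ]
 [466.6 200.9  34. ]] [[468.8 207.6  20. ]]
rack front [[669.6  88.   92. ]
 [385.8  91.6  92. ]]
foot [[ 630.7 -186.4   10. ]
 [ 643.4 -272.1   10. ]
 [ 547.2 -284.6   10. ]
 [ 534.2 -200.2   10. ]]
rivets [[584.7 -63.   29. ]
 [542.5 -71.3  29. ]]
```

```bash
cat > m.py <<'E'
from h import *
np.set_printoptions(suppress=True,precision=2)
def roi(C,b): u0,v0,u1,v1=b; P=C[v0:v1,u0:u1].reshape(-1,3); return P[~np.isnan(P[:,0])]
def shaft(C,b,zr=(20,33)):
    P=roi(C,b); P=P[(P[:,2]>zr[0])&(P[:,2]<zr[1])]; l=cv2.fitLine(P[:,:2].astype(np.float32),cv2.DIST_HUBER,0,.01,.01).ravel(); return l,len(P)
def disc(P,z0=29,z1=45):
    Q=P[(P[:,2]>z0)&(P[:,2]<z1)][:,:2].astype(np.float32); c,r=cv2.minEnclosingCircle(Q); return np.array(c),r,np.median(Q,0),len(Q)
E
python3 - <<'E'
from m import *
T=cloud('top',np.load('pics/top0.npy'));S=cloud('side',np.load('pics/side0.npy'))
print('cart top',disc(roi(T,(178,238,206,264))),'side',disc(roi(S,(238,300,276,336))))
print('block top',disc(roi(T,(178,178,206,206))))
print('shaft',shaft(T,(314,198,350,214)))
P=roi(T,(340,178,396,230));F=P[(P[:,2]>5)&(P[:,2]<15)]
r=cv2.minAreaRect(F[:,:2].astype(np.float32));print('foot rect',r)
P=roi(T,(80,130,250,300));F=P[(P[:,2]>84)&(P[:,2]<98)&(P[:,1]<105)]
print('strip',len(F),F.min(0),F.max(0),cv2.fitLine(F[:,:2].astype(np.float32),cv2.DIST_HUBER,0,.01,.01).ravel())
P=roi(S,(80,200,330,415));F=P[(P[:,2]>84)&(P[:,2]<98)&(P[:,1]<105)]
print('stripS',len(F),F.min(0),F.max(0),cv2.fitLine(F[:,:2].astype(np.float32),cv2.DIST_HUBER,0,.01,.01).ravel())
# divider line from top: z 60-75 between wires, pixels around divider
for n,C in(('T',T),('S',S)):
    P=C.reshape(-1,3);P=P[(P[:,2]>195)&(P[:,2]<216)&(P[:,1]>280)&(P[:,1]<420)];print('panel',n,len(P),np.percentile(P,[2,98],axis=0),cv2.fitLine(P[:,:2].astype(np.float32),cv2.DIST_HUBER,0,.01,.01).ravel())
E
```

```text
cart top (array([470.55, 203.15]), 19.79606819152832, array([470.67, 203.5 ], dtype=float32), 171) side (array([472.98, 205.02]), 19.74545669555664, array([472.96, 206.69], dtype=float32), 244)
block top (array([616.02, 207.76]), 26.909931182861328, array([613.63, 206.18], dtype=float32), 218)
shaft (array([   0.16,   -0.99,  573.74, -132.45], dtype=float32), 232)
foot rect ((589.1028442382812, -224.08834838867188), (138.82977294921875, 117.90705108642578), 86.5301284790039)
strip 227 [387.65  90.34  84.13] [676.36 100.91  97.75] [  1.    -0.03 527.39  95.57]
stripS 554 [390.4   72.48  84.  ] [804.98 102.    97.89] [  1.    -0.03 526.23  95.58]
panel T 677 [[394.28 321.27 195.52]
 [682.3  346.8  213.04]] [  1.    -0.03 531.4  339.93]
panel S 1306 [[395.11 320.89 195.72]
 [684.35 346.84 212.08]] [  1.    -0.03 527.05 342.19]
```

```bash
python3 - <<'E'
from m import *
T=cloud('top',np.load('pics/top0.npy'));S=cloud('side',np.load('pics/side0.npy'))
for n,C,b in(('T',T,(340,178,400,230)),('S',S,(270,125,330,190))):
    P=roi(C,b);Q=P[(P[:,2]>74)&(P[:,2]<86)];ax=np.array([-.15,.989]);lat=np.array([.989,.15])
    s=Q[:,:2]@ax;
    for g in(Q[s<s.mean()],Q[s>=s.mean()]): print(n,len(g),g.mean(0),np.percentile(g[:,:2]@ax,[5,95]),np.percentile(g[:,:2]@lat,[5,95]))
    print('origin? ',np.mean([Q[s<s.mean()].mean(0),Q[s>=s.mean()].mean(0)],axis=0))
    F=P[(P[:,2]>6)&(P[:,2]<13)&(P[:,1]<-170)&(P[:,1]>-300)&(P[:,0]>520)&(P[:,0]<660)]
    print('foot ext',np.percentile(F[:,:2]@ax,[2,98]),np.percentile(F[:,:2]@lat,[2,98]))
print('shaftS',shaft(S,(262,150,310,205)))
o=np.array([589,-236,0]);print(ax,'origin s,l',o[:2]@ax,o[:2]@lat)
for n,C,b in(('T',T,(262,180,312,240)),('S',S,(240,190,300,245))):
    P=roi(C,b);Q=P[(P[:,2]>20)&(P[:,2]<36)];print(n,'jaws s,l ranges',np.percentile(Q[:,:2]@ax,[1,99])-o[:2]@ax,np.percentile(Q[:,:2]@lat,[1,99])-o[:2]@lat)
E
```

```text
T 50 [ 595.23 -263.17   78.87] [-353.05 -345.98] [535.48 562.64]
T 50 [ 585.75 -208.97   79.1 ] [-298.57 -291.25] [535.08 561.29]
origin?  [ 590.49 -236.07   78.99]
foot ext [-363.69 -280.5 ] [499.68 597.44]
S 39 [ 596.78 -260.76   78.59] [-351.35 -344.7 ] [538.63 564.53]
S 51 [ 589.73 -208.55   79.31] [-299.31 -291.51] [539.01 566.04]
origin?  [ 593.25 -234.66   78.95]
foot ext [-363.76 -279.99] [503.49 600.95]
shaftS (array([   0.1 ,   -0.99,  579.11, -148.02], dtype=float32), 411)
[-0.15  0.99] origin s,l -321.754 547.121
T jaws s,l ranges [156.06 250.2 ] [-44.71  48.2 ]
S jaws s,l ranges [121.73 249.88] [-42.09  51.77]
```

```bash
python3 -m inch '{"grip":[1,1,1,1,1,1,1,1,1,1],"travel":[[2.9,-5.3,1],[5.8,-10.6,2],[8.7,-15.9,2],[11.6,-21.2,2],[14.5,-26.5,2],[17.4,-31.8,2],[20.3,-37.1,2],[23.2,-42.4,2],[26.1,-47.7,2],[29,-53,2]],"turn":[[0,0,3],[0,0,6],[0,0,9],[0,0,12],[0,0,15],[0,0,18],[0,0,21],[0,0,24],[0,0,27],[0,0,27]]}' 6
python3 -m inch '{"grip":[1,1,1,1,1,1],"travel":[[3,-5.5,-1],[6,-11,-2],[9,-16.5,-4],[12,-22,-6],[12.5,-22.7,-6],[12.5,-22.7,-6]],"turn":[[0,0,0],[0,0,0],[0,0,0],[0,0,0],[0,0,0],[0,0,0]]}'
```

```text
clock: 2.25
eef_pos: [466.7, -11.0, 225.7]
eef_rot: [-3.141, 0.001, -2.996]
wrist_force: [0.4, 1.0, 0.4]
finger_gap: 94.1
clock: 3.0
eef_pos: [591.6, -238.7, 164.7]
eef_rot: [3.141, -0.0, -2.997]
wrist_force: [-0.3, 0.4, 0.4]
finger_gap: 94.4
```

```bash
python3 -m inch '{"grip":[1,1,1,1],"travel":[[0,0.2,-4],[0,0.2,-8.5],[0,0.2,-12.2],[0,0.2,-12.2]],"turn":[[0,0,0],[0,0,0],[0,0,0],[0,0,0]]}'
python3 - <<'E'
from h import *
snap('side','s1');a=cv2.imread('pics/s1.png');cv2.imwrite('pics/s1z.png',cv2.resize(a[60:260,200:400],None,fx=3,fy=3))
E
```

```text
clock: 3.5
eef_pos: [590.3, -235.1, 41.1]
eef_rot: [3.139, -0.004, -2.996]
wrist_force: [-1.2, -0.8, 0.0]
finger_gap: 94.2
```

View pics/s1z.png

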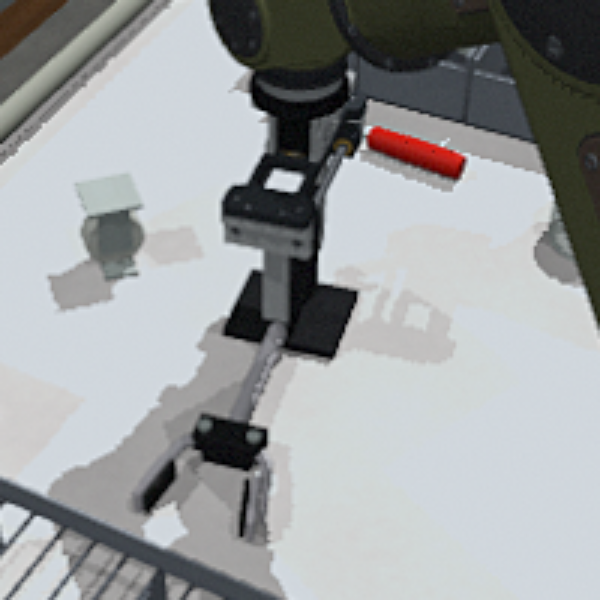

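The fingers stand either side of the grip plates, side crop (290,270). I'll pinch softly.

```bash
python3 -m inch '{"grip":[0.25,0.25,0.25,0.25,0.25],"travel":[[0,0,0],[0,0,0],[0,0,0],[0,0,0],[0,0,0]],"turn":[[0,0,0],[0,0,0],[0,0,0],[0,0,0],[0,0,0]]}' 8
```

```text
clock: 4.18
eef_pos: [591.8, -236.2, 44.1]
eef_rot: [3.141, 0.0, -2.996]
wrist_force: [-0.8, -0.6, 5.5]
finger_gap: 62.1
```

```bash
python3 -m inch '{"grip":[0.25,0.25,0.25,0.25,0.25,0.25,0.25,0.25,0.25,0.25],"travel":[[-0.8,0,0],[-2.4,0,0],[-4,0.4,0],[-5.6,1,0],[-7.2,1.8,0],[-8.8,2.5,0],[-10.4,3.2,0],[-12,4,0],[-13.2,4.6,0],[-13.2,4.6,0]],"turn":[[0,0,-0.5],[0,0,-1.5],[0,0,-3],[0,0,-4.5],[0,0,-6],[0,0,-7],[0,0,-8],[0,0,-9],[0,0,-10],[0,0,-10]]}'
python3 - <<'E'
from m import *
p,d=snap('top','t2');p2,d2=snap('side','s2')
T=cloud('top',d);S=cloud('side',d2)
a=cv2.imread('pics/t2.png');cv2.imwrite('pics/t2z.png',cv2.resize(a[120:320,90:410],None,fx=2.5,fy=2.5))
a=cv2.imread('pics/s2.png');cv2.imwrite('pics/s2z.png',cv2.resize(a[110:410,100:360],None,fx=2,fy=2))
E
```

```text
clock: 5.42
eef_pos: [459.0, -189.8, 44.1]
eef_rot: [3.141, -0.001, 3.112]
wrist_force: [-1.9, 0.9, -0.7]
finger_gap: 62.2
```

View pics/t2z.png

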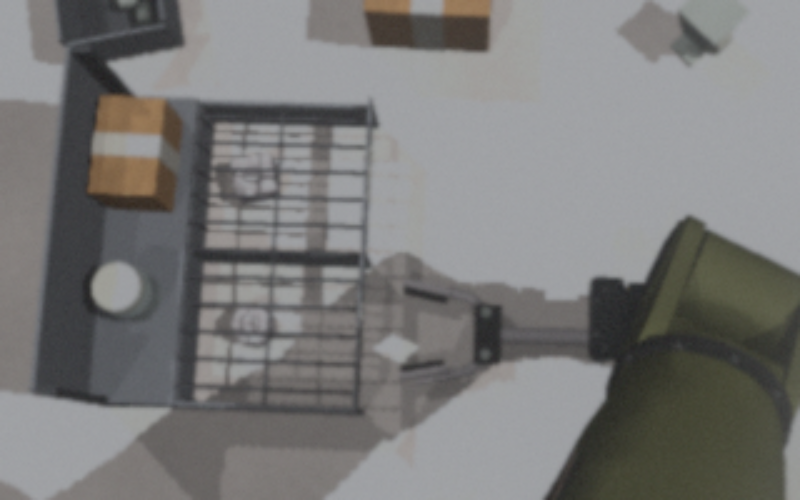

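View pics/s2z.png

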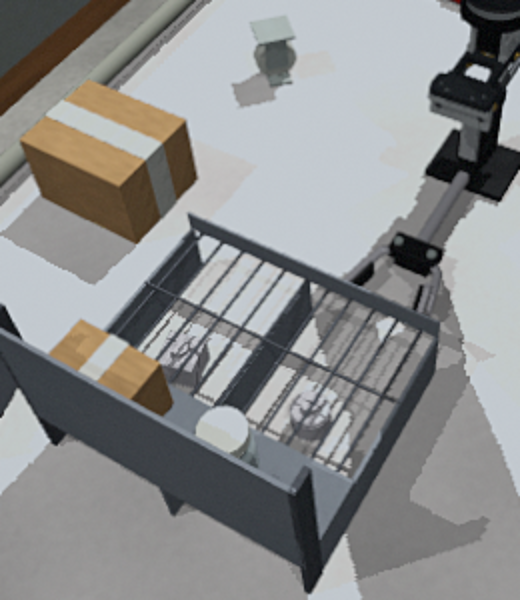

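```bash
cat >> m.py <<'E'
def axes(n,d,ub,jb):
    C=cloud(n,d); l,k=shaft(C,ub); P=roi(C,jb);Q=P[(P[:,2]>20)&(P[:,2]<36)]
    s=np.sign(l[1]);h=l[:2]*s; lat=np.array([h[1],-h[0]])
    return h,l[2:],k,Q
E
python3 - <<'E'
from m import *
d=np.load('pics/top0.npy')
for n,f,sb,jb in(('top','t2',(294,248,324,260),(248,230,292,272)),('side','s2',(305,190,340,225),(265,215,325,275))):
    h,p,k,Q=axes(n,np.load('pics/%s.npy'%f),sb,jb); lat=np.array([h[1],-h[0]])
    print(n,'heading',np.degrees(np.arctan2(h[1],h[0])),p,k,'jaw lat',np.percentile((Q[:,:2]-p)@lat,[1,99]),'along max',np.percentile((Q[:,:2])@h,99.5),'tcp along',np.array([459,-189.8])@h)
    c=np.array([471.5,204.3]);print('cart lateral off axis',(c-p)@lat,'tcp off',(np.array([459,-189.8])-p)@lat,'cart along',c@h)
T=cloud('top',np.load('pics/t2.npy'));S=cloud('side',np.load('pics/s2.npy'))
print(disc(roi(T,(178,238,206,264))),disc(roi(S,(238,300,276,336))))
# rack yaw
P=np.r_[T.reshape(-1,3),S.reshape(-1,3)];F=P[(P[:,2]>86)&(P[:,2]<97)&(P[:,1]<103)&(P[:,1]>85)&(P[:,0]>380)&(P[:,0]<690)]
l=cv2.fitLine(F[:,:2].astype(np.float32),cv2.DIST_HUBER,0,.01,.01).ravel();print('rack yaw',90+np.degrees(np.arctan2(l[1],l[0])),l,F[:,0].min(),F[:,0].max())
E
```

```text
top heading 89.77304 [460.98 -75.14] 198 jaw lat [-40.54  50.39] along max 64.19260564598025 tcp along -187.9803928833455
cart lateral off axis 9.410240067365226 tcp off -1.5286187726905383 cart along 206.1660193147138
side heading 88.267685 [ 462.69 -106.69] 272 jaw lat [-45.3   47.41] along max 67.4197615701763 tcp along -175.83771612644196
cart lateral off axis -0.5930821424355602 tcp off -1.1737551575532048 cart along 218.4600351691246
(array([470.65, 203.24]), 19.84617805480957, array([471.08, 203.48], dtype=float32), 173) (array([472.35, 204.56]), 19.40950584411621, array([472.03, 206.43], dtype=float32), 245)
rack yaw 88.15236 [  1.    -0.03 525.25  95.58] 387.46118358050956 677.8179628509776
```

Jaw centre, hand yaw and cartridge line up to within about 2 mm, and the rack yaw is 88.2°. I'll slide in partway and check.

```bash
python3 -m inch '{"grip":[0.25,0.25,0.25,0.25,0.25,0.25,0.25,0.25],"travel":[[0,0.8,0],[0.1,2.4,0],[0.1,4,0],[0.2,5.6,0],[0.2,7.2,0],[0.3,8.8,0],[0.3,10,0],[0.3,10,0]],"turn":[[0,0,0],[0,0,0],[0,0,0],[0,0,0],[0,0,0],[0,0,0],[0,0,0],[0,0,0]]}'
python3 - <<'E'
from m import *
p,d=snap('top','t3');p2,d2=snap('side','s3')
a=cv2.imread('pics/t3.png');cv2.imwrite('pics/t3z.png',cv2.resize(a[190:300,140:300],None,fx=5,fy=5,interpolation=cv2.INTER_CUBIC))
a=cv2.imread('pics/s3.png');cv2.imwrite('pics/s3z.png',cv2.resize(a[240:390,180:340],None,fx=4,fy=4,interpolation=cv2.INTER_CUBIC))
E
```

```text
clock: 6.52
eef_pos: [462.6, -88.9, 44.1]
eef_rot: [3.14, -0.001, 3.114]
wrist_force: [-0.0, 2.1, 1.1]
finger_gap: 61.8
```

View pics/t3z.png

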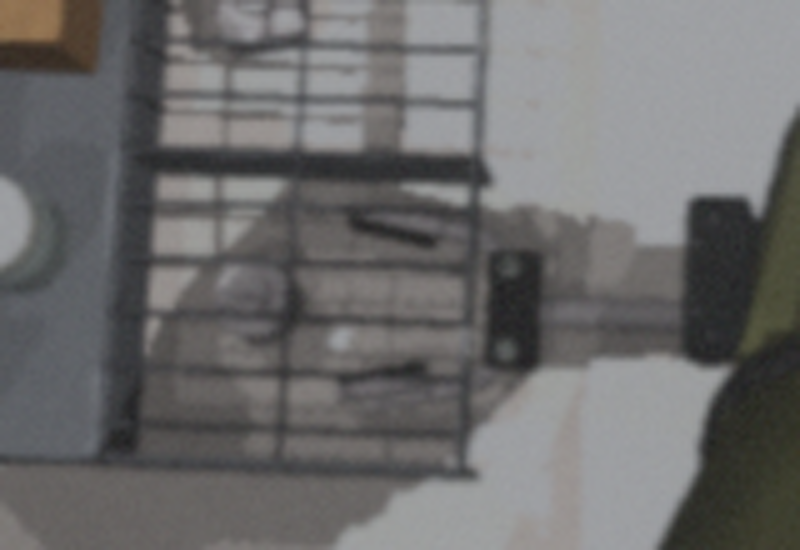

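View pics/s3z.png

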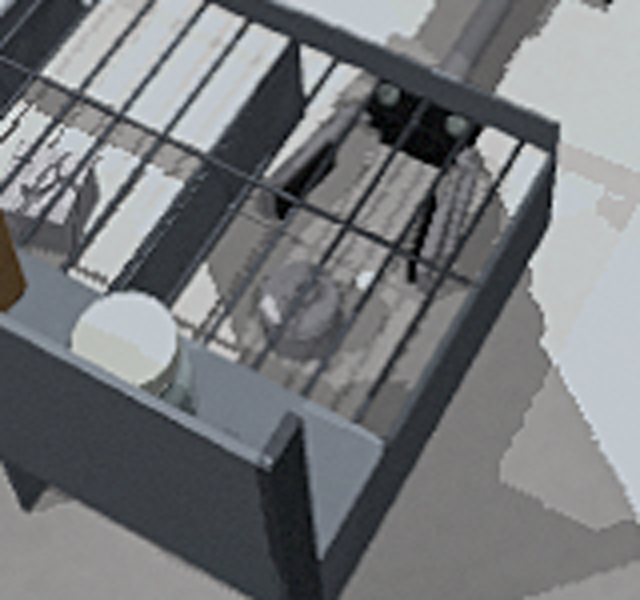

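Top crop: pads at (393,227) and (385,375), cartridge at (262,297), all on the tool's axis line. The left jaw clears the divider. About 61 mm to go.

```bash
python3 -m inch '{"grip":[0.25,0.25,0.25,0.25,0.25,0.25,0.25],"travel":[[0,0.8,0],[0,2,0],[0.1,3.2,0],[0.1,4.4,0],[0.2,5.5,0],[0.2,6.1,0],[0.2,6.1,0]],"turn":[[0,0,0],[0,0,0],[0,0,0],[0,0,0],[0,0,0],[0,0,0],[0,0,0]]}'
python3 - <<'E'
from m import *
p,d=snap('top','t4');p2,d2=snap('side','s4')
a=cv2.imread('pics/t4.png');cv2.imwrite('pics/t4z.png',cv2.resize(a[190:300,140:300],None,fx=5,fy=5,interpolation=cv2.INTER_CUBIC))
a=cv2.imread('pics/s4.png');cv2.imwrite('pics/s4z.png',cv2.resize(a[240:390,180:340],None,fx=4,fy=4,interpolation=cv2.INTER_CUBIC))
T=cloud('top',d);S=cloud('side',d2)
print(disc(roi(T,(181,241,202,262)),36),disc(roi(S,(242,302,272,330)),36))
E
```

```text
clock: 7.5
eef_pos: [464.6, -28.0, 44.1]
eef_rot: [3.14, -0.001, 3.114]
wrist_force: [-1.3, 3.5, 1.0]
finger_gap: 61.7
(array([469.97, 199.42]), 16.262760162353516, array([470.44, 201.88], dtype=float32), 58) (array([471.33, 207.08]), 14.777658462524414, array([474.27, 204.86], dtype=float32), 49)
```

View pics/t4z.png

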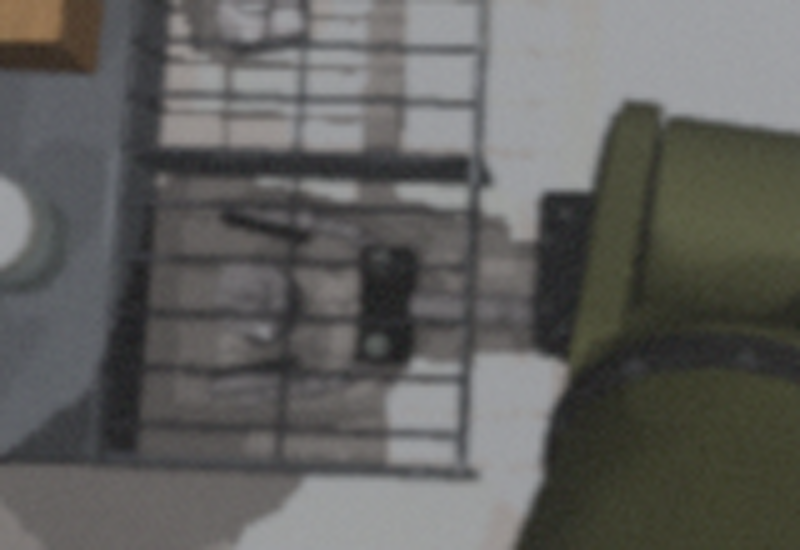

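View pics/s4z.png

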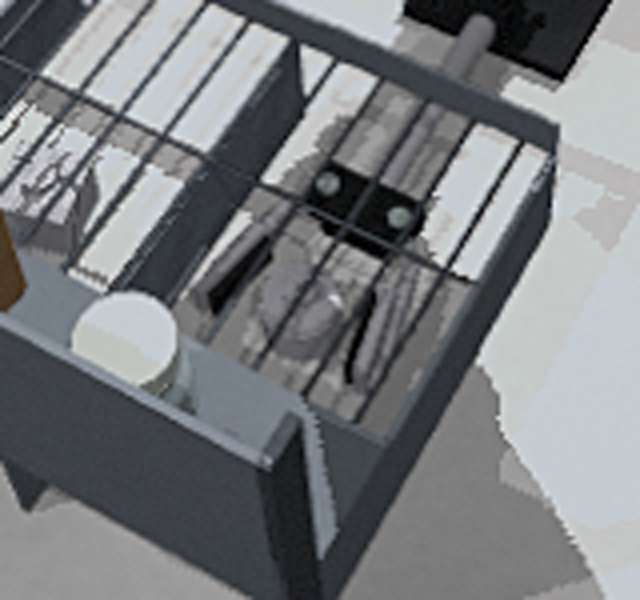

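The cartridge stands between the pads in both views. I'll start with a partial squeeze, below any possible contact, and back the hand off by half the closing.

```bash
python3 -m inch '{"grip":[0.28,0.23,0.19,0.15,0.11,0.06,0.06,0.06],"travel":[[0,-0.1,0],[0,-0.2,0],[0,-0.3,0],[0,-0.4,0],[0,-0.5,0],[0,-0.6,0],[0,-0.6,0],[0,-0.6,0]],"turn":[[0,0,0],[0,0,0],[0,0,0],[0,0,0],[0,0,0],[0,0,0],[0,0,0],[0,0,0]]}' 14
```

```text
clock: 8.6
eef_pos: [464.5, -34.7, 44.1]
eef_rot: [3.14, -0.001, 3.113]
wrist_force: [-2.6, -3.0, 2.3]
finger_gap: 50.3
```

```bash
python3 -m inch '{"grip":[0.05,0.03,0.01,-0.01,-0.03,-0.03],"travel":[[0,0,0],[0,-0.05,0],[0,-0.1,0],[0,-0.15,0],[0,-0.2,0],[0,-0.2,0]],"turn":[[0,0,0],[0,0,0],[0,0,0],[0,0,0],[0,0,0],[0,0,0]]}' 17
```

```text
clock: 9.35
eef_pos: [464.5, -36.5, 44.1]
eef_rot: [3.14, -0.001, 3.113]
wrist_force: [0.5, 3.1, 1.8]
finger_gap: 45.8
```

```bash
python3 -m inch '{"grip":[-0.05,-0.07,-0.09,-0.11,-0.11],"travel":[[0,-0.05,0],[0,-0.1,0],[0,-0.15,0],[0,-0.2,0],[0,-0.2,0]],"turn":[[0,0,0],[0,0,0],[0,0,0],[0,0,0],[0,0,0]]}' 17
```

```text
clock: 9.98
eef_pos: [464.5, -38.5, 44.1]
eef_rot: [3.14, -0.001, 3.113]
wrist_force: [0.6, 1.1, 2.1]
finger_gap: 42.0
```

```bash
python3 -m inch '{"grip":[-0.13,-0.15,-0.17,-0.17],"travel":[[0,-0.05,0],[0,-0.1,0],[0,-0.15,0],[0,-0.15,0]],"turn":[[0,0,0],[0,0,0],[0,0,0],[0,0,0]]}' 18
```

```text
clock: 10.48
eef_pos: [464.5, -39.9, 44.1]
eef_rot: [3.14, -0.001, 3.113]
wrist_force: [-0.7, 5.0, 2.9]
finger_gap: 41.0
```

```bash
python3 -m inch '{"grip":[-0.17,-0.17,-0.17],"travel":[[0,0,0],[0,0,0],[0,0,0]],"turn":[[0,0,0],[0,0,0],[0,0,0]]}' 18; python3 -m inch '{"grip":[-0.17,-0.17,-0.17],"travel":[[0,0,0],[0,0,0],[0,0,0]],"turn":[[0,0,0],[0,0,0],[0,0,0]]}' 19.5
```

```text
clock: 10.85
eef_pos: [464.5, -39.9, 44.1]
eef_rot: [3.14, -0.001, 3.113]
wrist_force: [-0.5, 4.4, 1.5]
finger_gap: 41.3
clock: 11.22
eef_pos: [464.5, -39.9, 44.1]
eef_rot: [3.14, -0.001, 3.113]
wrist_force: [0.1, 3.2, 2.3]
finger_gap: 41.5
```

```bash
python3 -m inch '{"grip":[-0.17,-0.17,-0.17,-0.17],"travel":[[0,0,0],[0,0,0],[0,0,0],[0,0,0]],"turn":[[0,0,0],[0,0,0],[0,0,0],[0,0,0]]}' 21
python3 - <<'E'
from m import *
p,d=snap('top','t5');p2,d2=snap('side','s5')
a=cv2.imread('pics/t5.png')[190:300,140:300];b=cv2.imread('pics/s5.png')[260:370,200:310]
cv2.imwrite('pics/c5.png',np.hstack([cv2.resize(x,None,fx=2.9,fy=2.9,interpolation=cv2.INTER_CUBIC) for x in(a,b)]))
E
```

```text
clock: 11.72
eef_pos: [464.5, -40.0, 44.1]
eef_rot: [3.14, -0.001, 3.113]
wrist_force: [-0.2, 1.9, 1.6]
finger_gap: 40.9
```

View pics/c5.png

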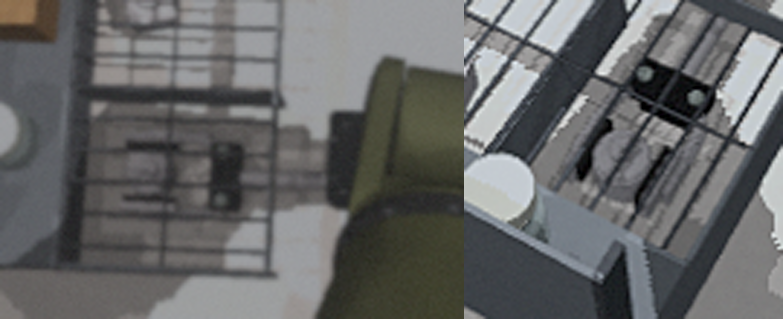

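Both pads lie parallel on the cartridge, top panel (150,145) and (150,200), and the gap has stalled near 41 mm. I'll draw it out gently.

```bash
python3 -m inch '{"grip":[-0.17,-0.17,-0.17,-0.17,-0.17,-0.17,-0.17,-0.17],"travel":[[0,-0.1,0],[0,-0.5,0],[0,-1,0],[-0.1,-1.7,0],[-0.1,-2.4,0],[-0.1,-3.1,0],[-0.1,-3.6,0],[-0.1,-4,0]],"turn":[[0,0,0],[0,0,0],[0,0,0],[0,0,0],[0,0,0],[0,0,0],[0,0,0],[0,0,0]]}' 21
python3 - <<'E'
from m import *
p,d=snap('top','t6');p2,d2=snap('side','s6')
a=cv2.imread('pics/t6.png')[190:300,140:300];b=cv2.imread('pics/s6.png')[230:340,200:310]
cv2.imwrite('pics/c6.png',np.hstack([cv2.resize(x,None,fx=2.9,fy=2.9,interpolation=cv2.INTER_CUBIC) for x in(a,b)]))
E
```

```text
clock: 12.82
eef_pos: [463.5, -80.3, 44.1]
eef_rot: [3.14, -0.001, 3.113]
wrist_force: [-1.0, 5.6, 2.1]
finger_gap: 40.9
```

View pics/c6.png

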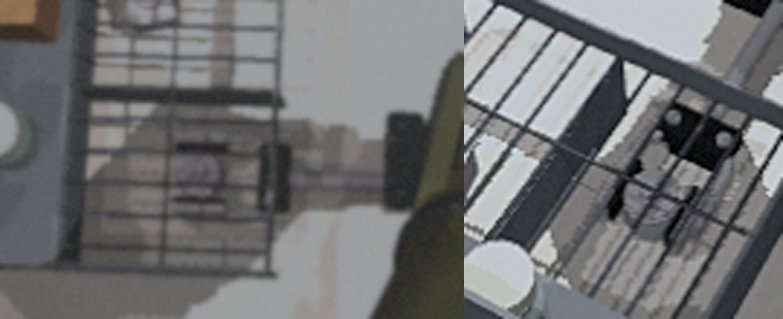

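The cartridge follows between the jaws, left panel (205,172). I'll keep going.

```bash
python3 -m inch '{"grip":[-0.17,-0.17,-0.17,-0.17,-0.17,-0.17,-0.17,-0.17,-0.17,-0.17],"travel":[[0,-0.3,0],[0,-1,0],[-0.1,-1.8,0],[-0.1,-2.6,0],[-0.1,-3.4,0],[-0.1,-4.2,0],[-0.2,-5,0],[-0.2,-5.8,0],[-0.2,-6.4,0],[-0.2,-6.8,0]],"turn":[[0,0,0],[0,0,0],[0,0,0],[0,0,0],[0,0,0],[0,0,0],[0,0,0],[0,0,0],[0,0,0],[0,0,0]]}' 21
python3 -m inch '{"grip":[-0.17,-0.17,-0.17,-0.17,-0.17,-0.17,-0.17,-0.17,-0.17,-0.17],"travel":[[0,-0.3,0],[0,-1,0],[-0.1,-1.8,0],[-0.1,-2.6,0],[-0.1,-3.4,0],[-0.1,-4.2,0],[-0.2,-5,0],[-0.2,-5.8,0],[-0.2,-6.4,0],[-0.2,-6.8,0]],"turn":[[0,0,0],[0,0,0],[0,0,0],[0,0,0],[0,0,0],[0,0,0],[0,0,0],[0,0,0],[0,0,0],[0,0,0]]}' 21
python3 - <<'E'
from m import *
p,d=snap('top','t7');p2,d2=snap('side','s7')
a=cv2.imread('pics/t7.png')[190:300,140:320];b=cv2.imread('pics/s7.png')[170:280,220:330]
cv2.imwrite('pics/c7.png',np.hstack([cv2.resize(x,None,fx=2.7,fy=2.7,interpolation=cv2.INTER_CUBIC) for x in(a,b)]))
print(manip.look_for('side','cartridge')[:2],manip.look_for('top','cartridge')[:2])
E
```

```text
clock: 14.18
eef_pos: [461.4, -148.8, 44.1]
eef_rot: [3.14, -0.002, 3.113]
wrist_force: [0.3, 5.1, 3.6]
finger_gap: 40.6
clock: 15.42
eef_pos: [459.3, -216.8, 44.1]
eef_rot: [3.14, -0.002, 3.113]
wrist_force: [-0.0, 5.9, 5.1]
finger_gap: 40.3
[{'bbox': [290.3, 241.1, 307.0, 260.3], 'p': 0.64}] [{'bbox': [256.5, 244.0, 275.1, 260.7], 'p': 0.67}]
```

View pics/c7.png

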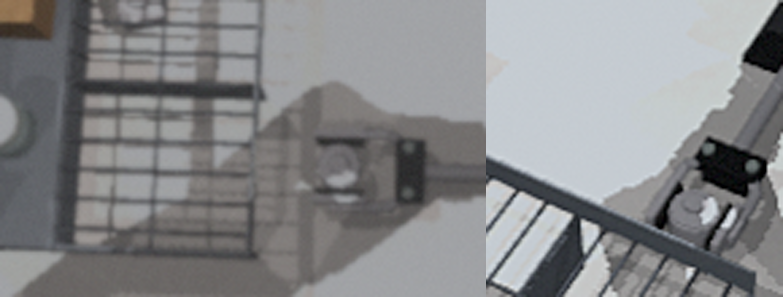

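Cartridge is out in front of the rack (top px 265,252). Now I'll release the trigger slowly, moving the hand forward by half the opening.

```bash
python3 -m inch '{"grip":[-0.11,-0.05,0.01,0.07,0.13,0.19,0.25,0.31,0.31],"travel":[[0,0.1,0],[0,0.25,0],[0,0.4,0],[0,0.5,0],[0,0.65,0],[0,0.8,0],[0,0.95,0],[0,1,0],[0,1,0]],"turn":[[0,0,0],[0,0,0],[0,0,0],[0,0,0],[0,0,0],[0,0,0],[0,0,0],[0,0,0],[0,0,0]]}' 18
python3 - <<'E'
from m import *
p,d=snap('top','t8');p2,d2=snap('side','s8')
a=cv2.imread('pics/t8.png')[190:300,140:320];b=cv2.imread('pics/s8.png')[170:280,220:330]
cv2.imwrite('pics/c8.png',np.hstack([cv2.resize(x,None,fx=2.7,fy=2.7,interpolation=cv2.INTER_CUBIC) for x in(a,b)]))
T=cloud('top',d);S=cloud('side',d2)
print(disc(roi(T,(259,243,276,262)),30),disc(roi(S,(289,240,308,256)),30))
E
```

```text
clock: 16.75
eef_pos: [459.3, -206.8, 44.1]
eef_rot: [3.14, -0.002, 3.113]
wrist_force: [0.3, 3.6, 2.9]
finger_gap: 61.6
(array([467.76,  26.12]), 19.32668685913086, array([466.84,  26.93], dtype=float32), 178) (array([470.74,  25.55]), 20.17300796508789, array([469.08,  28.82], dtype=float32), 205)
```

View pics/c8.png

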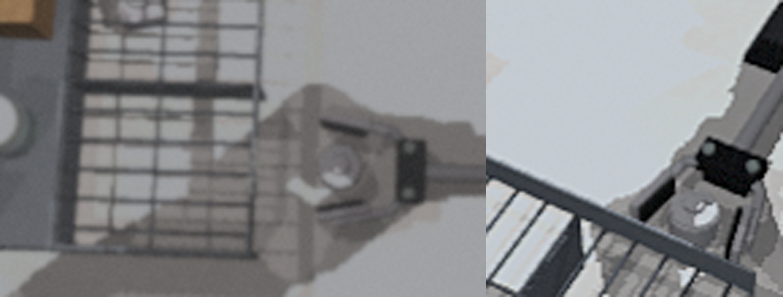

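Both jaws stand visibly off the cartridge, left panel pads at v 127 and 207 with the cartridge at 167. Now I'll open fully and lift away.

```bash
python3 -m inch '{"grip":[0.5,0.8,1,1,1,1,1,1],"travel":[[0,0,0],[0,0,0],[0,0,0],[0,0,0],[0,0,2],[0,0,6],[0,0,11],[0,0,15]],"turn":[[0,0,0],[0,0,0],[0,0,0],[0,0,0],[0,0,0],[0,0,0],[0,0,0],[0,0,0]]}'
python3 -m inch '{"grip":[1,1,1,1],"travel":[[0,-4,2],[0,-9,4],[0,-13,4],[0,-13,4]],"turn":[[0,0,0],[0,0,0],[0,0,0],[0,0,0]]}'
python3 - <<'E'
from m import *
p,d=snap('top','t9');p2,d2=snap('side','s9')
a=cv2.imread('pics/t9.png')[170:320,100:400];b=cv2.imread('pics/s9.png')[110:260,200:370]
cv2.imwrite('pics/c9.png',cv2.resize(np.hstack([a,b]),None,fx=1.7,fy=1.7,interpolation=cv2.INTER_CUBIC))
a=cv2.imread('pics/t9.png')[225:280,245:320];b=cv2.imread('pics/s9.png')[210:265,265:340]
cv2.imwrite('pics/d9.png',cv2.resize(np.hstack([a,b]),None,fx=5,fy=5,interpolation=cv2.INTER_CUBIC))
T=cloud('top',d);S=cloud('side',d2)
print(disc(roi(T,(259,243,276,262)),30),disc(roi(S,(289,240,308,256)),30))
for n,C,b in(('S',S,(310,90,400,190)),('T',T,(310,220,420,290))):
    P=roi(C,b);Q=P[(P[:,2]>72)&(P[:,2]<88)&(P[:,1]<-150)&(P[:,1]>-260)&(P[:,0]>430)&(P[:,0]<490)];print(n,len(Q),np.sort(Q[:,1])[::6])
E
```

```text
clock: 17.85
eef_pos: [459.3, -207.0, 196.1]
eef_rot: [3.141, -0.001, 3.113]
wrist_force: [0.1, -0.5, 0.9]
finger_gap: 93.8
clock: 18.35
eef_pos: [458.7, -338.9, 235.5]
eef_rot: [3.141, -0.001, 3.11]
wrist_force: [0.1, 0.8, -0.2]
finger_gap: 93.9
(array([467.28,  27.01]), 18.676502227783203, array([467.18,  27.03], dtype=float32), 178) (array([471.06,  26.7 ]), 19.74201774597168, array([469.77,  28.76], dtype=float32), 203)
S 115 [-237.03 -235.2  -233.75 -232.48 -231.19 -230.47 -229.77 -229.39 -228.25
 -184.04 -181.87 -180.72 -179.48 -178.87 -178.07 -177.23 -177.02 -176.29
 -175.78 -174.74]
T 106 [-237.5  -236.84 -235.77 -234.78 -233.48 -232.35 -231.79 -230.84 -230.3
 -182.79 -181.95 -180.46 -179.89 -179.37 -177.81 -177.26 -175.9  -175.43]
```

View pics/c9.png

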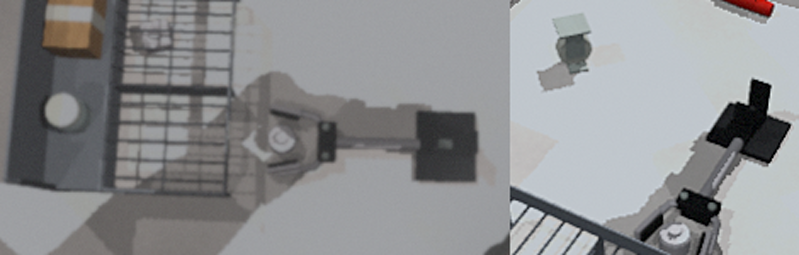

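View pics/d9.png

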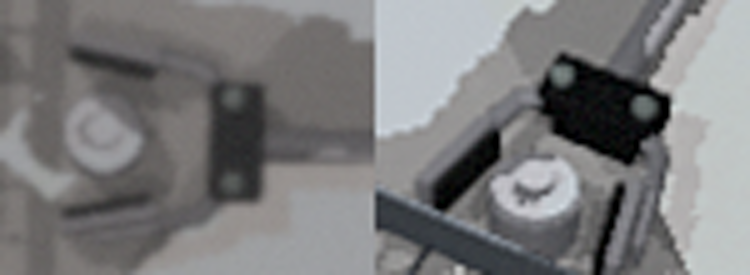

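Cartridge upright at about (469,27), roughly 68 mm in front of the rack. Plates 62 mm overall, so the trigger is free, and gaps show on both sides. Handing in.

```bash
python3 -c "
from cell import manip
print(manip.sign_off())"
```

```text
the job is handed in; nothing more can be done
None
```

I drew the cartridge out of its bay with the reacher and handed the job in at about 18.5 s of the 72 s allowed. The hand-in reports no verdict.

I took the reacher by its grip, put its open jaws around the cartridge in the low-x bay and squeezed until the fingers stalled at a gap of about 41 mm (about 21 mm of squeeze). I held it with the grip at 21 N, which works out to about 5 N per jaw. Then I slid it out, released the trigger slowly and lifted the hand away.

**Last checks, from the camera images:**
- **Cartridge:** upright at about (469, 27) mm, roughly 68 mm in front of the rack's front edge, with visible gaps to both pads.
- **Reacher:** standing on its foot, grip plates about 62 mm over their outer faces, so the trigger is free.
- **Robot:** clear of everything.
- **Other stock:** the valve block and jar look unmoved. In the last picture I only saw part of the carton, and it also looked in place. I did not measure their positions again.

**Limits and disagreements:**
- Jaw forces cannot be measured directly. I inferred them from the grip force and the gap.
- The two cameras differed by about 2 to 4 mm on the cartridge position. They also differed by 1.5° on the reacher's heading, which I settled from the jaw positions and the hand's own reading.

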